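# Dock the board carrier in the tester and start the test

## Task

Without gripping or lifting anything, nudge the black board carrier along the bench into line with the test dock and push it, gold contacts first, fully home into the dock so that the spring latch snaps into the notch in its side and keeps it there. Then press the green start button on top of the tester all the way down and let go of it. Leave the other things on the bench where they are.

Things in the scene. Friction and masses are not known exactly. Their poses are not given: they have to be found in the camera images.
- carrier: Loose black carrier lying on the bench, a green circuit board clipped on top, about 0.3 kg: 120 long (its x) x 90 wide (y), deck 12 high, board parts to 29. Origin: centre of its underside; +x points to its front edge with eight gold contacts. Front corners rounded to 8. A notch in the middle of each long side, x -12 to +12, 9 deep. It starts in front of the mouth, up to 0.11 m off its line and 0.6 rad askew.
- carrier_front (a point): Middle of the carrier's front edge, at x = +60, y = 0 in the carrier's frame, 7 above its underside.
- carrier_rear (a point): Middle of the rear face (x = -60, y = 0, 13 up) of the black bar along the carrier's rear edge: x -60 to -50, y -43 to +43, 26 high, an upright flat face to push on.
- dock_mouth (a point): Middle of the dock's mouth, at dock x = -52, on the bench. The rails flare out to 116 wide here and narrow to 92.5 at x = -16. The carrier's rear 8 stays outside when it is home.
- dock: Fixed test dock: two aluminium rails on the bench, no floor between, leading to a grey tester housing. Origin: point on the bench where the carrier's origin lies when pushed home, axes parallel; +x is the way in. Rails: x -16 to +60, 92.5 apart inside, 12 thick, 20 high. Housing: front face (hard stop) x = +60, to +124, y -66 to +66, 54 high. Latch box outside the -y rail: x -14 to +22, to y = -74, 22 high.
- contact_face (a point): Face of the sprung contact block in the middle of the housing's front, 5 in front of the hard stop (dock x = +55, 7.5 high): the carrier's front edge meets it and pushes it in.
- latch_nose (a point): Tip of the steel latch nose (dock x = +10, y = -39, 7 high) that stands out of the -y rail into the channel, ramped on the mouth side. The passing carrier pushes it aside; it snaps into the carrier's notch once the carrier is within 2 of the hard stop. A small red tab on top moves with it, outside the rail.
- latch (a joint): Latch travel in m: 0 sprung out into the channel (or into the notch), about 0.006 to 0.009 while the carrier's side holds it back. Spring 1 to 2.5 N.
- contacts (a joint): Travel of the contact block in m: 0 free, 0.005 with the carrier against the hard stop, about 0.003 with the carrier let go and kept by the latch. Spring 0.8 to 4 N. Pushing the carrier past the latch and home takes about 5 to 12 N altogether.
- start_button (a joint): Start button travel in m: 0 up, 0.005 all the way down. It springs back; about 4 N presses it fully.
- start_button_top (a point): Centre of the top face of the round green start button (26 across), on top of the tester housing; it is pressed straight down.
- mouse: Black computer mouse, 104 x 60 x 24; origin at the centre of its underside. To be left alone.
- driver_blue: Blue screwdriver, 156 x 20 x 20; origin near its middle, underside; x along it. To be left alone.
- flat_pliers: Red-handled pliers, 128 x 51 x 13; origin at the centre of the underside. To be left alone.
- side_cutters: Blue-handled side cutters, 128 x 51 x 13; origin at the centre of the underside. To be left alone.
- solder_reel: Blue and white solder reel, 49 across, 30 high; origin at the centre of its underside. To be left alone.
- mug_a: Green and white mug, 86 across (120 with handle), 88 high; origin at the centre of its underside. To be left alone.
- battery_9v: Dark blue nine-volt battery lying down, 48 x 26 x 17; origin at the centre of its underside. To be left alone.

How it is judged:
By the outcome, as a careful person would: the job done as asked, in the order asked, and still so for the second after the job is handed in, with the robot touching nothing.
It also fails if it takes over 64 s, if anything falls off the work surface, if the arm or the gripper's body presses on something with over 40 N, if the wrist force passes 120 N, or if a joint passes its speed limit or range.

## Robot

A 6-joint arm with a two-finger parallel gripper is mounted at the origin on a cart in front of the work surface, level with it; the furniture and walls round the work are solid. World frame = base frame: x ahead of the robot, y to its left, z up, the work surface at z = 0. Lengths are in m, angles in rad, forces in N, time in s.
With the tool pointing down it reaches from about 0.3 to 0.775 m from the base axis. Payload 14.6 kg.
Tool frame: the origin (TCP) lies midway between the tips of the shut fingers; the grasp point (between the pads) lies 19 mm behind it; z points along the fingers, y is the line along which they close (so a half turn about z gives the same grasp; the last joint's range is limited). The gripper opens to 94 mm and grips with 3 to 60 N. Pads are 16 mm wide; open, the fingers measure 119 mm over their backs; the gripper's body (75 mm by 177 mm) begins 78 mm behind the grasp point.
Start: joints at [-1.389, 0.3, 1.521, -0, 1.321, -0.067], TCP at [0.135, -0.533, 0.178] pointing down, gripper open.
Joint ranges: [-3.03, 3.03], [-0.79, 2.21], [0.23, 2.52], [-1.04, 4.18], [0, 3.07], [-2.55, 2.55]. Speed limits (rad/s): [2.22, 2.22, 2.57, 3.14, 3.14, 3.14].

## Interface

Orientations are given as [roll, pitch, yaw] about the fixed x, y, z axes, in that order (R = Rz(yaw) Ry(pitch) Rx(roll)).
In Python, from station import ctrl gives the robot as it stands. The module is installed in compiled form; this text tells all that it offers.
- The arm moves only by the tool servo_tool, never from a script. Its argument "plan" is a list of rows, each a list of 7 numbers: the opening in per cent of the stroke, from 0 (shut) to 100 (fully open), then the shift along the tool's x, y, z in m, then the turn, a rotation vector about the tool's x, y, z in rad. A call has exactly 8 rows; each row shifts and turns the commanded pose from where the row before left it, along the tool's axes as they then stand; what a row does not reach is not made up. A row lasts 1/8 s, in which the tool goes at most 62.5 mm and 10.7 degrees, less where a joint would pass 70% of its speed; a pose out of reach is approached as far as the arm can. A call with a gripper value outside its range is refused whole. The fingers move at their own pace and stop on an object; "force" is the grip in N (left out, the last holds). Time passes only in rows, so rows that do not move let the fingers close, or fill a call up. It gives the time, the measured TCP pose, the force, the opening and the grip force at its end, in the units of the state.
- ctrl.get_obs(): the state, without advancing time (a new reading comes with each control period).
- ctrl.camera(name): name is "scene" or "top" or "wrist"; returns a dict with "pixels" (384x512x3 uint8, red, green, blue), "z_map" (384x512 float32, m along the optical axis (not along the pixel's ray), 0 where there is no reading), "mtx" (3x3 intrinsics, pixels), "pose" (4x4, takes a point from camera to world coordinates). Camera axes: x right, y up, looking along -z (the intrinsics and any distortion apply to the point x, -y, -z); pixel columns grow to the right and rows downward; lengths in m; the calibration is good to about 2 mm. A picture is of the moment at which its call begins.
- ctrl.hand_in(): hands the job in; it is judged then, once.
The state is a dict: "time_s": time; "qpos": joint angles; "joint_vel": joint speeds; "tau": joint torques, N m; "ee_pos": TCP position; "eef_rot": TCP orientation; "force": force on the tool from outside, world axes, zero at the start; "moment": the same for the moment, N m; "grip_width": finger opening in m; "grip_force": force on a finger pad.
Only numpy, scipy, OpenCV 4.12 (cv2) and the standard library are available. Lean on these libraries where they do the work, as an engineer would, in place of code of your own. Each camera call takes 0.05 s, during which the arm holds its last target. There are 200 camera calls.

## Working session

There is one attempt and no reset: what is moved stays moved. The work goes in short steps, Python scripts to look and compute and a tool call to move; the robot and the scene stay as the last step left them, time stands still between calls to the robot, and variables do not carry over. Pictures are saved under pics/ and viewed, at most 13 in all, crops included, and the job is handed in when it is done.

Besides the shell and the picture viewer there is one more tool, called as name(argument=value, ...) on one line, values as JSON. servo_tool: Moves the arm, as the interface text tells. Its arguments: {"type":"object","properties":{"plan":{"type":"array","items":{"type":"array","items":{"type":"number"}}},"force":{"type":"number"}},"required":["plan"]}

```bash
mkdir -p pics; cat > h.py <<'E'
import numpy as np, cv2
from station import ctrl
def cam(n,save=None):
    c=ctrl.camera(n)
    if save: cv2.imwrite('pics/'+save,c['pixels'][:,:,::-1])
    return c
def ray(c,u,v,z):
    K=c['mtx'];P=np.array(c['pose'])
    d=P[:3,:3]@np.array([(u-K[0][2])/K[0][0],-(v-K[1][2])/K[1][1],-1])
    o=P[:3,3]; return o+d*(z-o[2])/d[2]
def cloud(c):
    K=c['mtx'];P=np.array(c['pose']);Z=c['z_map']
    v,u=np.mgrid[:384,:512]
    p=np.stack([(u-K[0][2])/K[0][0]*Z,-(v-K[1][2])/K[1][1]*Z,-Z],-1)
    return p@P[:3,:3].T+P[:3,3]
E
python3 - <<'E'
from h import *
a=cam('top');b=cam('scene')
cv2.imwrite('pics/top.png',a['pixels'][:,:,::-1]);cv2.imwrite('pics/scene.png',b['pixels'][:,:,::-1])
print(ctrl.get_obs())
print(a['pose'],a['mtx'])
E
```

```text
{'time_s': 0.1, 'qpos': array([-1.38863775e+00,  3.00405883e-01,  1.52151774e+00,  4.33294064e-06,
        1.32069405e+00, -6.65902710e-02]), 'joint_vel': array([-0.0004973 , -0.00033968, -0.0024951 , -0.00049211,  0.00048882,
        0.00109366]), 'tau': array([ 1.36826078e-03, -5.32644618e+01, -3.53281581e+01,  7.09089939e-02,
        2.35308800e-02, -6.63906690e-05]), 'ee_pos': array([ 0.13536134, -0.53281261,  0.17744891]), 'eef_rot': array([-3.14057019e+00, -7.23935767e-05,  2.48747731e-01]), 'force': array([ 0.3579933 ,  0.51622943, -0.03312094]), 'moment': array([-0.00832892,  0.02842487, -0.02945875]), 'grip_force': 0.0, 'grip_width': 0.09405824878355906}
[[ 1.11042946e-02  9.97284993e-01 -7.27965437e-02  4.84637660e-01]
 [-9.99938112e-01  1.10250807e-02 -1.48990385e-03  3.39408979e-02]
 [-6.83270981e-04  7.28085828e-02  9.97345699e-01  1.42080724e+00]
 [ 0.00000000e+00  0.00000000e+00  0.00000000e+00  1.00000000e+00]] [[467.76975093   0.         256.63094751]
 [  0.         467.76975093 193.0716299 ]
 [  0.           0.           1.        ]]
```

View pics/top.png

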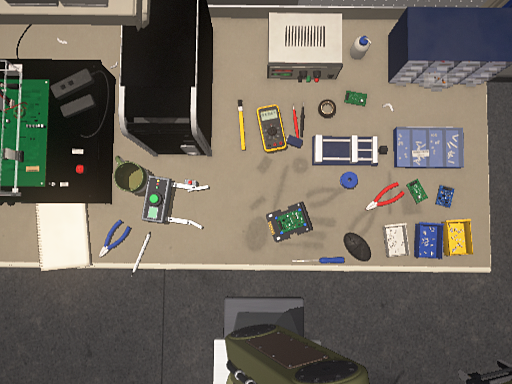

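View pics/scene.png

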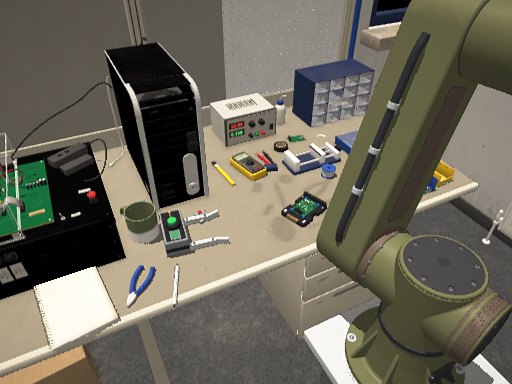

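The top view shows the dock around (165,200) with its mouth facing right (world -y). The carrier is at (290,221) with its gold contacts on the left at (270,228), and the mug at (130,175). Next I'll measure.

```bash
python3 - <<'E'
from h import *
a=cam('top')
im=a['pixels'][:,:,::-1]
cv2.imwrite('pics/crop.png',cv2.resize(im[150:275,100:330],None,fx=3.4,fy=3.4,interpolation=cv2.INTER_CUBIC))
P=cloud(a)
v,u=np.mgrid[:384,:512]
def rect(m,z,n):
    m=m.astype(np.uint8)
    k,l,s,_=cv2.connectedComponentsWithStats(m)
    i=1+np.argmax(s[1:,4]); vv,uu=np.where(l==i)
    pts=np.array([ray(a,x,y,z)[:2] for x,y in zip(uu,vv)],np.float32)
    r=cv2.minAreaRect(pts*1000); print(n,s[i,4],r,pts.mean(0)); print(cv2.boxPoints(r).round())
z=P[:,:,2]
rect((z>.045)&(z<.062)&(u>130)&(u<210)&(v>165)&(v<235)&(u>148),.054,'housing')
rect((z>.008)&(z<.03)&(u>255)&(u<325)&(v>195)&(v<245),.012,'carrier')
hsv=cv2.cvtColor(a['pixels'],cv2.COLOR_RGB2HSV)
g=(hsv[:,:,0]>50)&(hsv[:,:,0]<80)&(hsv[:,:,1]>150)&(hsv[:,:,2]>110)&(u>140)&(u<175)&(v>185)&(v<210)
rect(g,.065,'button'); print(z[g].max(),np.median(z[g]))
gold=(hsv[:,:,0]>12)&(hsv[:,:,0]<28)&(hsv[:,:,1]>110)&(hsv[:,:,2]>90)&(u>255)&(u<325)&(v>200)&(v<245)
rect(gold,.012,'gold')
rail=(z>.012)&(z<.03)&(u>165)&(u<215)&(v>170)&(v<235)
for s in (v<200,v>=200): rect(rail&s,.02,'rail')
red=((hsv[:,:,0]<8)|(hsv[:,:,0]>172))&(hsv[:,:,1]>150)&(u>165)&(u<215)&(v>170)&(v<235)
rect(red,.024,'red')
E
```

```text
housing 633 ((564.2227172851562, 321.6972961425781), (135.43609619140625, 58.76270294189453), 1.417823076248169) [0.5678093  0.32396734]
[[496. 349.]
 [497. 291.]
 [633. 294.]
 [631. 353.]]
carrier 1118 ((501.19842529296875, -61.27345275878906), (91.60147094726562, 121.19230651855469), 20.05573844909668) [ 0.50152856 -0.06052574]
[[ 437.  -20.]
 [ 479. -134.]
 [ 565. -102.]
 [ 523.   11.]]
button 11 ((564.59814453125, 329.4710998535156), (20.414878845214844, 8.714631080627441), 1.5516667366027832) [0.56548506 0.32857144]
[[554. 334.]
 [555. 325.]
 [575. 325.]
 [575. 334.]]
0.07976946755743208 0.07678769749699477
gold 42 ((483.8389587402344, -8.410297393798828), (39.767425537109375, 8.552963256835938), 19.014053344726562) [ 0.48349085 -0.00840947]
[[464. -11.]
 [466. -19.]
 [504.  -6.]
 [501.   2.]]
rail 237 ((609.0618896484375, 249.40829467773438), (53.527034759521484, 125.06924438476562), 16.863819122314453) [0.6054955 0.2478449]
[[565. 301.]
 [602. 182.]
 [653. 197.]
 [617. 317.]]
rail 137 ((498.2401428222656, 253.28794860839844), (109.58529663085938, 14.995499610900879), 78.35430145263672) [0.49898848 0.25724152]
[[480. 201.]
 [495. 198.]
 [517. 305.]
 [502. 308.]]
red 9 ((617.6616821289062, 237.73049926757812), (6.025444984436035, 9.030449867248535), 0.6323378682136536) [0.61800885 0.23658673]
[[615. 242.]
 [615. 233.]
 [621. 233.]
 [621. 242.]]
```

View pics/crop.png

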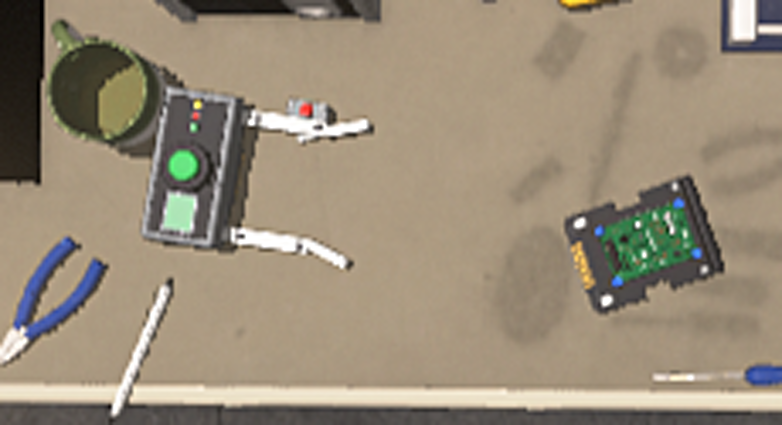

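The carrier is at about (0.501, -0.061) heading 110°, and the dock line is near 82°. I'll nudge the carrier's front left side first to turn it, then push from the rear. First, the approach.

servo_tool(plan=[[0,0.045,-0.047,0.005,0,0,0],[0,0.045,-0.047,0.005,0,0,0],[0,0.045,-0.047,0.005,0,0,0],[0,0.045,-0.047,0.005,0,0,0],[0,0.045,-0.047,0.005,0,0,0],[0,0.045,-0.047,0.005,0,0,0],[0,0.045,-0.047,0.005,0,0,0],[0,0.045,-0.047,0.005,0,0,0]])

```text
time_s: 1.15
ee_pos: [0.3816, -0.0972, 0.1397]
eef_rot: [3.141, -0.001, 0.249]
force: [-0.1, -1.3, 0.2]
grip_width: 0.0174
grip_force: 0.0
```

```bash
python3 - <<'E'
from h import *
a=cam('wrist','w1.png')
o=ctrl.get_obs();print(o['ee_pos'],o['eef_rot'],np.array(a['pose'])[:3])
t=cam('top')
# housing corners from crop
q=np.array([ray(t,100+x/3.4,150+y/3.4,.054)[:2] for x,y in [(168,88),(240,97),(218,247),(145,238)]])
print(q.round(3),q.mean(0))
for x,y in [(372,127),(348,264)]: print(ray(t,100+x/3.4,150+y/3.4,.02).round(3))
print(ray(t,100+183/3.4,150+165/3.4,.065))
E
```

```text
[ 0.3836251  -0.09166275  0.13914016] [-3.14038415e+00 -8.69802496e-04  2.53631026e-01] [[ 0.24636732  0.93876286  0.24088885  0.45311943]
 [-0.96917595  0.23836323  0.06229735 -0.08023982]
 [ 0.00106339 -0.24881171  0.96855129  0.34694714]]
[[0.632 0.352]
 [0.624 0.289]
 [0.495 0.305]
 [0.502 0.368]] [0.56321416 0.32830051]
[0.603 0.178 0.02 ]
[0.482 0.197 0.02 ]
[0.56440665 0.3343375  0.065     ]
```

View pics/w1.png

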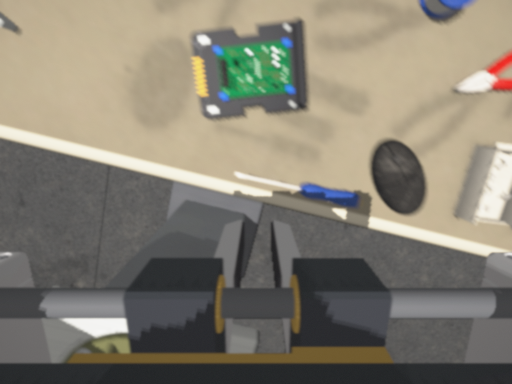

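The wrist view shows the carrier at (250,70), clear of the driver at (300,190) and the mouse. The dock origin is about (0.551, 0.237), heading 82.3°. I'll descend beside the carrier.

servo_tool(plan=[[0,0.0125,-0.0125,0.01,0,0,-0.05],[0,0.0125,-0.0125,0.02,0,0,-0.05],[0,0,0,0.025,0,0,0],[0,0,0,0.025,0,0,0],[0,0,0,0.025,0,0,0],[0,0,0,0.02,0,0,0],[0,0,0,0.004,0,0,0],[0,0,0,0,0,0,0]])

```text
time_s: 2.25
ee_pos: [0.3983, -0.0687, 0.011]
eef_rot: [3.142, -0.0, 0.348]
force: [-0.1, 0.1, 0.7]
grip_width: 0.0009
grip_force: 0.0
```

servo_tool(plan=[[0,0.0,-0.014,0.002,0,0,0],[0,0.015,0,0,0,0,0],[0,0.015,0,0,0,0,0],[0,0.014,0,0,0,0,0],[0,0.007,-0.004,0,0,0,0.08],[0,0.007,-0.004,0,0,0,0.08],[0,0.007,-0.004,0,0,0,0.08],[0,0.007,-0.004,0,0,0,0.08]])

```text
time_s: 3.25
ee_pos: [0.4592, -0.0179, 0.0085]
eef_rot: [-3.142, 0.0, 0.026]
force: [-0.4, -0.8, 0.4]
grip_width: 0.0005
grip_force: 0.0
```

```bash
cat > car.py <<'E'
from h import *
def carrier(save=None,um=(150,345)):
    a=cam('top',save); P=cloud(a); z=P[:,:,2]; v,u=np.mgrid[:384,:512]
    hsv=cv2.cvtColor(a['pixels'],cv2.COLOR_RGB2HSV)
    # board: green pixels for pose
    H=hsv[:,:,0].astype(int)
    m=((H>45)&(H<85)&(hsv[:,:,1]>90)&(u>um[0])&(u<um[1])&(v>170)&(v<250)&(z>.005)&(z<.045)).astype(np.uint8)
    m=cv2.morphologyEx(m,cv2.MORPH_CLOSE,np.ones((5,5)))
    k,l,s,_=cv2.connectedComponentsWithStats(m);i=1+np.argmax(s[1:,4]);vv,uu=np.where(l==i)
    pts=np.array([ray(a,x,y,.018)[:2] for x,y in zip(uu,vv)],np.float32)
    r=cv2.minAreaRect(pts*1000)
    m2=(((z>.008)&(z<.034)&(hsv[:,:,2]<75))|(l==i))&(u>um[0])&(u<um[1])&(v>185)&(v<250)
    k,l2,s2,_=cv2.connectedComponentsWithStats(m2.astype(np.uint8));j=1+np.argmax(s2[1:,4]);vv,uu=np.where(l2==j)
    p2=np.array([ray(a,x,y,.012)[:2] for x,y in zip(uu,vv)],np.float32);r2=cv2.minAreaRect(p2*1000)
    g=(H>12)&(H<28)&(hsv[:,:,1]>110)&(hsv[:,:,2]>90)&(u>um[0])&(u<um[1])&(v>180)&(v<245)
    gp=np.array([ray(a,x,y,.012)[:2] for y,x in zip(*np.where(g))])
    print('board',r,'body',r2)
    if len(gp): print('gold',len(gp),np.median(gp,0))
    o=ctrl.get_obs();print(o['ee_pos'],o['eef_rot'][2],o['force'],o['time_s'])
    return a
E
python3 -c "
from car import *
a=carrier()
cv2.imwrite('pics/c2.png',cv2.resize(a['pixels'][150:275,100:330,::-1],None,fx=3.4,fy=3.4,interpolation=cv2.INTER_CUBIC))"
```

```text
board ((507.4811096191406, -63.75762939453125), (42.504825592041016, 77.77681732177734), 18.996503829956055) body ((526.8972778320312, -85.3341064453125), (111.32884979248047, 75.65648651123047), 76.17826080322266)
gold 3 [ 0.51353244 -0.07718499]
[ 0.45982095 -0.01755892  0.00863683] 0.022594082143936545 [-0.31217679 -0.7201197   0.43410934] 3.3
```

View pics/c2.png

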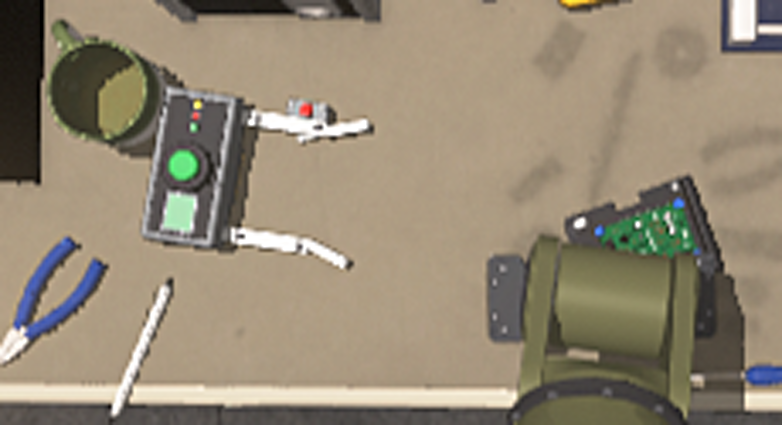

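The arm hides the carrier in this view, though its far corners at (570,220) and (690,180) look nearly unmoved. I'll check with the wrist camera.

```bash
python3 -c "
from car import *
cam('wrist','w2.png')"
```

```text
(no output)
```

View pics/w2.png

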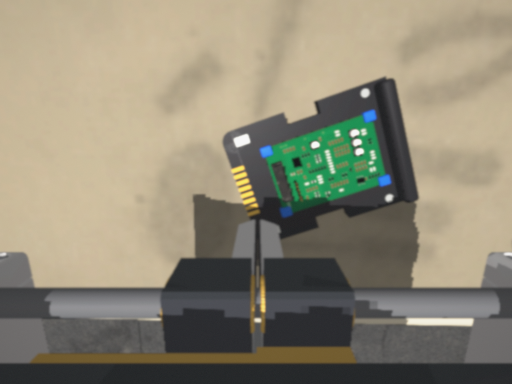

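The wrist view shows the finger tip at (260,225), on the carrier's front left corner. The front edge is at (225,140)–(270,230) and the rear bar at (395,80)–(412,200). I'll compute the pose from these points.

```bash
cat > wp.py <<'E'
from h import *
def pose(save=None):
    a=cam('wrist',save)
    hsv=cv2.cvtColor(a['pixels'],cv2.COLOR_RGB2HSV);H=hsv[:,:,0].astype(int)
    # four blue clips at the board corners
    m=((H>100)&(H<125)&(hsv[:,:,1]>170)&(hsv[:,:,2]>110)).astype(np.uint8)
    k,l,s,c=cv2.connectedComponentsWithStats(m)
    W=np.array([ray(a,*c[i],.016)[:2] for i in range(1,k) if 25<s[i,4]<600])
    gold=(H>18)&(H<30)&(hsv[:,:,1]>150)&(hsv[:,:,2]>120)
    k,l,sg,cg=cv2.connectedComponentsWithStats(gold.astype(np.uint8))
    G=np.array([ray(a,*cg[i],.012)[:2] for i in range(1,k) if 12<sg[i,4]<250])
    o=ctrl.get_obs()
    return a,W,G,o
if __name__=='__main__':
    a,W,G,o=pose()
    print(W.round(4));print(G.round(4));print(o['ee_pos'].round(4),o['eef_rot'][2].round(3),o['force'].round(1),o['time_s'])
E
python3 wp.py; python3 - <<'E'
from wp import *
a=cam('wrist')
for p in [(394,79),(417,200),(380,83)]: print(ray(a,*p,.026).round(4))
E
```

```text
[[ 0.5403 -0.0933]
 [ 0.5148 -0.0236]
 [ 0.496  -0.1095]
 [ 0.4705 -0.0396]]
[[ 0.4965 -0.0056]
 [ 0.4917 -0.0073]
 [ 0.487  -0.009 ]
 [ 0.4823 -0.0108]
 [ 0.4775 -0.0123]
 [ 0.473  -0.0145]
 [ 0.4681 -0.0154]
 [ 0.4043 -0.0244]]
[ 0.4588 -0.018   0.0085] 0.031 [-1.  -0.2  0.3] 3.4
[ 0.5622 -0.102   0.026 ]
[ 0.4841 -0.1301  0.026 ]
[ 0.5596 -0.0935  0.026 ]
```

```bash
python3 - <<'E'
from wp import *
a,W,G,o=pose()
P=np.array(a['pose']);K=a['mtx']
def proj(p):
    q=P[:3,:3].T@(np.array(p)-P[:3,3]); return (K[0][2]+K[0][0]*q[0]/-q[2]).round(1),(K[1][2]+K[1][1]*q[1]/q[2]).round(1)
print(P[:3,3])
print('tcp',proj(o['ee_pos']),'corner',proj((.4398,-.0188,.012)),'tip front',ray(a,258,220,.0085))
C=cloud(a)
for v in (205,212,218,222,226,232,238,245): print(v,[C[v,u].round(4).tolist() for u in (258,290)])
E
```

```text
[ 0.53244537 -0.01680363  0.21565181]
tcp (np.float64(256.0), np.float64(221.3)) corner (np.float64(255.9), np.float64(245.2)) tip front [ 0.45948233 -0.0198322   0.0085    ]
205 [[0.4732, -0.0194, 0.014], [0.4745, -0.043, 0.0158]]
212 [[0.4672, -0.0196, 0.0121], [0.4698, -0.043, 0.0181]]
218 [[0.4625, -0.0197, 0.0125], [0.4632, -0.0441, 0.0123]]
222 [[0.4681, -0.0195, 0.037], [0.4602, -0.0442, 0.0129]]
226 [[0.4681, -0.0194, 0.0446], [0.4567, -0.0445, 0.0123]]
232 [[0.4683, -0.0194, 0.0554], [0.4517, -0.0448, 0.012]]
238 [[0.468, -0.0194, 0.0639], [0.4412, -0.047, -0.0012]]
245 [[0.4683, -0.0193, 0.0743], [0.4353, -0.0472, -0.0002]]
```

The depth readings show the finger's visible end about 20 mm above the reported TCP, so it slid over the deck and barely moved the carrier. I'll back off and feel for the bench.

servo_tool(plan=[[0,-0.02,0,-0.002,0,0,0],[0,-0.03,0,0,0,0,0],[0,-0.003,0.015,0,0,0,-0.16],[0,0,0.018,0,0,0,-0.16],[0,0,0,0.003,0,0,0],[0,0,0,0.003,0,0,0],[0,0,0,0.002,0,0,0],[0,0,0,0,0,0,0]])

```text
time_s: 4.5
ee_pos: [0.409, -0.0521, 0.0024]
eef_rot: [-3.141, 0.0, 0.348]
force: [0.8, -1.0, -0.5]
grip_width: 0.0005
grip_force: 0.0
```

```bash
python3 - <<'E'
from wp import *
a,W,G,o=pose('w3.png')
print(W.round(4));print(o['ee_pos'].round(4),o['eef_rot'][2].round(3),o['force'].round(1))
C=cloud(a)
for u in (248,262,270): print(u,[C[v,u].round(3).tolist() for v in range(212,232,3)])
b=cam('scene')['pixels'][130:290,230:430,::-1]
cv2.imwrite('pics/w3s.png',np.hstack([cv2.resize(b,(400,320)),cv2.resize(a['pixels'][:,:,::-1],(400,320))]))
E
```

```text
[[ 0.5149 -0.0241]
 [ 0.5406 -0.0933]
 [ 0.4706 -0.0396]
 [ 0.4963 -0.1095]]
[ 0.4091 -0.0522  0.0025] 0.349 [-0.3 -0.2 -0.3]
248 [[0.413, -0.045, 0.0], [0.411, -0.045, 0.001], [0.409, -0.046, 0.001], [0.417, -0.044, 0.033], [0.418, -0.044, 0.04], [0.418, -0.044, 0.045], [0.418, -0.045, 0.05]]
262 [[0.417, -0.055, 0.001], [0.415, -0.056, 0.001], [0.412, -0.057, 0.001], [0.421, -0.053, 0.034], [0.421, -0.053, 0.04], [0.421, -0.053, 0.044], [0.421, -0.052, 0.05]]
270 [[0.419, -0.061, -0.001], [0.417, -0.062, 0.0], [0.414, -0.063, -0.0], [0.412, -0.063, 0.0], [0.423, -0.058, 0.04], [0.423, -0.057, 0.045], [0.422, -0.057, 0.049]]
```

View pics/w3s.png

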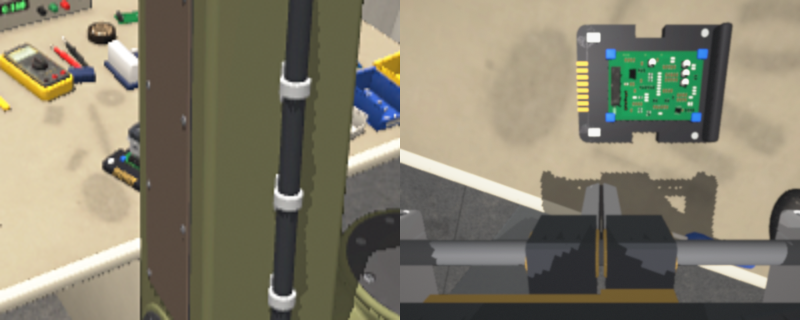

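The fingertips hover beside the carrier without touching the bench, still about 25 mm up by depth. I'll go lower gently and watch the force.

servo_tool(plan=[[0,0,0,0.001,0,0,0],[0,0,0,0.001,0,0,0],[0,0,0,0.001,0,0,0],[0,0,0,0.001,0,0,0],[0,0,0,0.001,0,0,0],[0,0,0,0,0,0,0],[0,0,0,0,0,0,0],[0,0,0,0,0,0,0]])

```text
time_s: 5.6
ee_pos: [0.4092, -0.0525, -0.0023]
eef_rot: [3.142, -0.0, 0.349]
force: [-0.6, -0.3, 0.3]
grip_width: 0.0004
grip_force: 0.0
```

servo_tool(plan=[[0,0,0,0.002,0,0,0],[0,0,0,0.002,0,0,0],[0,0,0,0.001,0,0,0],[0,0,0,0.001,0,0,0],[0,0,0,0.001,0,0,0],[0,0,0,0.001,0,0,0],[0,0,0,0,0,0,0],[0,0,0,0,0,0,0]])

```text
time_s: 6.6
ee_pos: [0.4092, -0.0525, -0.0103]
eef_rot: [3.142, -0.0, 0.349]
force: [0.3, 1.2, 0.5]
grip_width: 0.0003
grip_force: 0.0
```

servo_tool(plan=[[0,0,0,0.001,0,0,0],[0,0,0,0.001,0,0,0],[0,0,0,0.001,0,0,0],[0,0,0,0.001,0,0,0],[0,0,0,0.001,0,0,0],[0,0,0,0,0,0,0],[0,0,0,0,0,0,0],[0,0,0,0,0,0,0]])

```text
time_s: 7.6
ee_pos: [0.4092, -0.0525, -0.0153]
eef_rot: [3.142, -0.0, 0.349]
force: [-0.3, 1.1, 0.0]
grip_width: 0.0007
grip_force: 0.0
```

```bash
python3 - <<'E'
from wp import *
a,W,G,o=pose()
C=cloud(a)
for u in (248,262): print(u,[C[v,u].round(3).tolist() for v in range(206,232,3)])
print(o['ee_pos'],o['force'])
P=np.array(a['pose']);print(P[:3,3]-o['ee_pos'])
E
```

```text
248 [[0.423, -0.042, 0.0], [0.421, -0.043, 0.001], [0.419, -0.044, 0.0], [0.417, -0.044, -0.0], [0.415, -0.045, 0.001], [0.418, -0.045, 0.016], [0.418, -0.045, 0.022], [0.418, -0.045, 0.027], [0.418, -0.045, 0.033]]
262 [[0.426, -0.052, -0.001], [0.424, -0.052, 0.0], [0.422, -0.053, 0.001], [0.42, -0.054, 0.001], [0.418, -0.055, -0.0], [0.421, -0.053, 0.015], [0.421, -0.053, 0.021], [0.421, -0.053, 0.027], [0.421, -0.053, 0.033]]
[ 0.40918986 -0.05250816 -0.01532789] [-0.02363334  0.61733344  0.03182791]
[0.06954843 0.02385498 0.20721424]
```

The fingertips are about 25 mm above the reported TCP. I'll lower 5 mm more and make the turning nudge.

servo_tool(plan=[[0,0,0,0.005,0,0,0],[0,0.015,0,0,0,0,0],[0,0.015,0,0,0,0,0],[0,0.007,-0.004,0,0,0,0.08],[0,0.007,-0.004,0,0,0,0.08],[0,0.007,-0.004,0,0,0,0.08],[0,0.007,-0.004,0,0,0,0.08],[0,0,0,0,0,0,0]])

```text
time_s: 8.65
ee_pos: [0.4618, -0.0199, -0.0204]
eef_rot: [3.142, -0.0, 0.03]
force: [-0.5, -0.2, 0.5]
grip_width: 0.0008
grip_force: 0.0
```

```bash
cat >> wp.py <<'E'
    best=None
    import itertools
    for q in itertools.combinations(range(len(W)),4):
        (c,(w,h),t)=cv2.minAreaRect((W[list(q)]*1000).astype(np.float32))
        if abs(max(w,h)-74.2)<6 and abs(min(w,h)-47)<6:
            b=cv2.boxPoints((c,(w,h),t)); e=b[1]-b[0]; f=b[2]-b[1]
            e=e if np.hypot(*e)>np.hypot(*f) else f
            e=e/np.hypot(*e); e=e if e[1]>0 else -e
            C=np.array(c)+7.3*e; hd=np.arctan2(e[1],e[0])
            u=np.array([np.cos(1.436),np.sin(1.436)]);d=C-[551,237]
            r=np.array(o['ee_pos'][:2])*1000-C
            print('carrier',C.round(1),'hdg',hd.round(3),'dock x,y',(d@u).round(1),(d@[-u[1],u[0]]).round(1),'tool in carrier',(r@e).round(1),(r@[-e[1],e[0]]).round(1))
E
python3 wp.py | tail -3
```

```text
[[ 0.4257 -0.0254]]
[ 0.4614 -0.0201 -0.0205] 0.031 [-0.5 -0.3  0.1] 8.7
carrier [519.5 -56.6] hdg 1.593 dock x,y -295.2 -8.2 tool in carrier 37.8 57.3
```

The nudge worked: heading is now 91.3° and the carrier is 8 mm off the line. Next I'll go round to the rear with the fingers spread.

servo_tool(plan=[[0,-0.02,0,0,0,0,0],[0,0,0,-0.03,0,0,0],[0,0,0,-0.03,0,0,0],[50,0.019,0.034,0,0,0,0],[50,0.019,0.034,0,0,0,0],[50,0.019,0.034,0,0,0,0],[50,0.019,0.034,0,0,0,0],[50,0,0,0,0,0,-0.17]])

```text
time_s: 9.7
ee_pos: [0.5216, -0.1567, 0.0394]
eef_rot: [3.141, -0.0, 0.202]
force: [-1.6, -0.1, 0.2]
grip_width: 0.0454
grip_force: 0.0
```

servo_tool(plan=[[50,0,0,0,0,0,-0.17],[50,0,0,0,0,0,-0.17],[50,0,0,0,0,0,-0.17],[50,0,0,0,0,0,-0.17],[50,0,0,0,0,0,-0.17],[50,0,0,0,0,0,-0.17],[50,0,0,0,0,0,-0.17],[50,0,0,0,0,0,-0.17]])

```text
time_s: 10.7
ee_pos: [0.5208, -0.1548, 0.0396]
eef_rot: [-3.142, -0.0, 1.566]
force: [0.1, -0.3, 0.0]
grip_width: 0.047
grip_force: 0.0
```

```bash
python3 wp.py | tail -2; python3 -c "
from station import ctrl; print(ctrl.get_obs()['grip_width'])"
```

```text
[ 0.5208 -0.1548  0.0396] 1.575 [ 0.3 -0.1 -0.7] 10.75
carrier [518.6 -56.3] hdg 1.604 dock x,y -295.0 -7.3 tool in carrier -98.5 1.1
0.047381489786092856
```

servo_tool(plan=[[50,0,0,0.02,0,0,-0.02],[50,0,0,0.02,0,0,0],[50,0,0,0.014,0,0,0],[50,0,0,0.001,0,0,0],[50,0.012,0,0,0,0,0],[50,0.012,0,0,0,0,0],[50,0.008,0,0,0,0,0],[50,0,0,0,0,0,0]])

```text
time_s: 11.75
ee_pos: [0.5207, -0.122, -0.015]
eef_rot: [3.141, 0.0, 1.58]
force: [0.5, 0.3, 0.2]
grip_width: 0.047
grip_force: 0.0
```

```bash
python3 wp.py | tail -2
```

```text
[ 0.5207 -0.1224 -0.0151] 1.579 [-0.   0.4  0.1] 11.8
carrier [520.3 -50.4] hdg 1.58 dock x,y -288.9 -8.2 tool in carrier -72.0 0.3
```

servo_tool(plan=[[50,0.01,-0.0011,0,0,0,0.016],[50,0.012,-0.0011,0,0,0,0.016],[50,0.012,-0.0011,0,0,0,0.016],[50,0.012,-0.0011,0,0,0,0.016],[50,0.012,-0.0011,0,0,0,0.016],[50,0.012,-0.0011,0,0,0,0.016],[50,0.012,-0.0011,0,0,0,0.016],[50,0.01,-0.0011,0,0,0,0.016]])

```text
time_s: 12.8
ee_pos: [0.516, -0.0296, -0.0153]
eef_rot: [3.142, 0.0, 1.45]
force: [-0.6, -2.1, 0.9]
grip_width: 0.0469
grip_force: 1.2
```

```bash
python3 wp.py | tail -2; python3 - <<'E'
from h import *
a=cam('wrist','w5.png'); 
E
```

```text
[ 0.5159 -0.0287 -0.0154] 1.45 [ 0.2  1.4 -0.5] 12.85
carrier [525.1  40.8] hdg 1.452 dock x,y -197.9 -0.7 tool in carrier -70.1 0.8
```

View pics/w5.png

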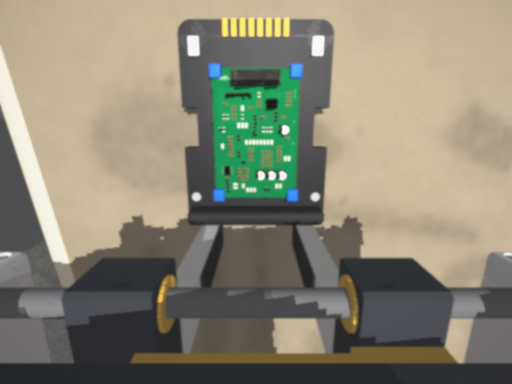

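Both fingers rest squarely on the bar at (210,225) and (305,225), and the carrier points up the image. I'll push on to the mouth.

servo_tool(plan=[[50,0.01,-0.0006,0,0,0,0.008],[50,0.012,-0.0006,0,0,0,0.008],[50,0.012,0,0,0,0,0],[50,0.012,0,0,0,0,0],[50,0.012,0,0,0,0,0],[50,0.012,0,0,0,0,0],[50,0.008,0,0,0,0,0],[50,0,0,0,0,0,0]])

```text
time_s: 13.9
ee_pos: [0.5254, 0.0475, -0.0153]
eef_rot: [3.141, -0.0, 1.435]
force: [-1.0, -0.7, -0.4]
grip_width: 0.0469
grip_force: 0.0
```

```bash
python3 wp.py | tail -2; python3 - <<'E'
from h import *
a=cam('wrist','w6.png'); 
E
```

```text
[ 0.5253  0.0472 -0.0153] 1.435 [0.2 0.6 0.7] 13.95
carrier [535.6 118.8] hdg 1.434 dock x,y -119.2 -0.6 tool in carrier -72.3 0.4
```

View pics/w6.png

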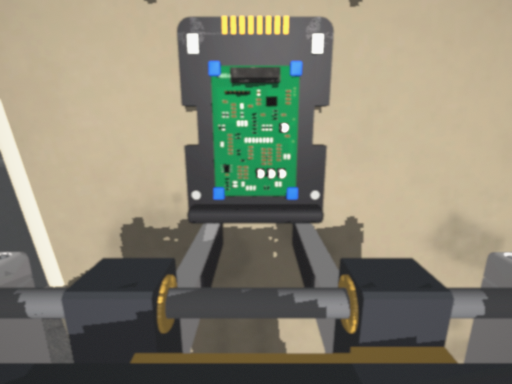

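The rail tips are just appearing at (150,0) and (355,0), symmetric about the carrier's front at (256,20). I'll continue into the flare more slowly.

servo_tool(plan=[[50,0.008,0,0,0,0,0],[50,0.008,0,0,0,0,0],[50,0.008,0,0,0,0,0],[50,0.006,0,0,0,0,0],[50,0.006,0,0,0,0,0],[50,0.006,0,0,0,0,0],[50,0.004,0,0,0,0,0],[50,0,0,0,0,0,0]])

```text
time_s: 15.0
ee_pos: [0.5315, 0.0929, -0.0154]
eef_rot: [-3.142, -0.0, 1.435]
force: [-0.1, 0.9, -1.1]
grip_width: 0.0468
grip_force: 0.0
```

```bash
python3 wp.py | tail -2; python3 - <<'E'
from h import *
a=cam('wrist','w7.png'); 
E
```

```text
[ 0.5315  0.0927 -0.0154] 1.435 [-0.2  0.  -0.2] 15.05
carrier [541.7 163.5] hdg 1.434 dock x,y -74.0 -0.7 tool in carrier -71.5 0.4
```

View pics/w7.png

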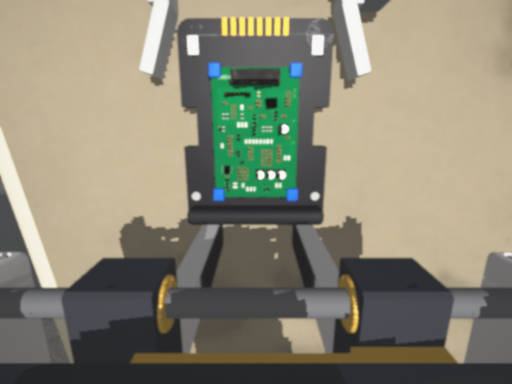

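Centred in the flare: rail tips are at (150,72) and (362,75), with the carrier mid at 256. I'll push on.

servo_tool(plan=[[50,0.006,0,0,0,0,0],[50,0.005,0,0,0,0,0],[50,0.005,0,0,0,0,0],[50,0.005,0,0,0,0,0],[50,0.005,0,0,0,0,0],[50,0.004,0,0,0,0,0],[50,0,0,0,0,0,0],[50,0,0,0,0,0,0]])

```text
time_s: 16.1
ee_pos: [0.5356, 0.1224, -0.0154]
eef_rot: [3.141, -0.0, 1.435]
force: [-0.3, -0.7, 0.3]
grip_width: 0.0472
grip_force: 0.3
```

```bash
python3 wp.py | tail -2; python3 - <<'E'
from h import *
a=cam('wrist','w8.png'); 
E
```

```text
[ 0.5357  0.1223 -0.0153] 1.435 [-0.5  0.1  0.2] 16.15
carrier [545. 193.] hdg 1.443 dock x,y -44.4 -0.0 tool in carrier -71.3 0.2
```

View pics/w8.png

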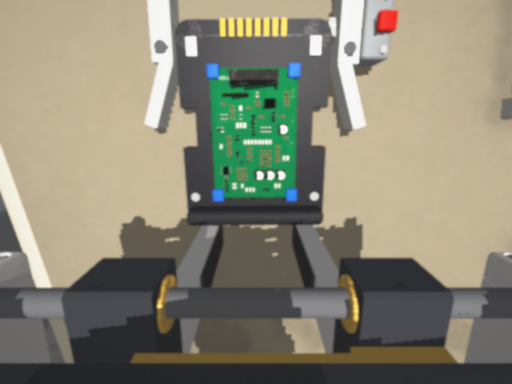

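The carrier's nose is entering the straight rails, and the red latch tab is at (387,20). I'll keep pushing and watch the force.

servo_tool(plan=[[50,0.004,0,0,0,0,-0.006],[50,0.004,0,0,0,0,0],[50,0.004,0,0,0,0,0],[50,0.004,0,0,0,0,0],[50,0.004,0,0,0,0,0],[50,0.004,0,0,0,0,0],[50,0.004,0,0,0,0,0],[50,0,0,0,0,0,0]])

```text
time_s: 17.2
ee_pos: [0.5392, 0.1506, -0.0154]
eef_rot: [-3.142, -0.001, 1.441]
force: [0.6, -0.0, -0.1]
grip_width: 0.047
grip_force: 0.0
```

```bash
python3 wp.py | tail -2
```

```text
[ 0.5391  0.1506 -0.0154] 1.441 [ 0.3 -0.2  0.4] 17.25
carrier [548.8 221.1] hdg 1.437 dock x,y -16.0 0.0 tool in carrier -71.2 0.2
```

servo_tool(plan=[[50,0.003,0,0,0,0,0],[50,0.002,0,0,0,0,0],[50,0.002,0,0,0,0,0],[50,0.002,0,0,0,0,0],[50,0.001,0,0,0,0,0],[50,0.001,0,0,0,0,0],[50,0.001,0,0,0,0,0],[50,0,0,0,0,0,0]])

```text
time_s: 18.25
ee_pos: [0.5408, 0.1621, -0.0154]
eef_rot: [-3.142, -0.0, 1.441]
force: [0.1, -2.2, -0.7]
grip_width: 0.0471
grip_force: 1.2
```

```bash
python3 wp.py | tail -2; python3 - <<'E'
from h import *
a=cam('wrist','w9.png'); 
E
```

```text
[ 0.5408  0.1621 -0.0154] 1.441 [-1.  -2.9 -1.2] 18.3
carrier [550.5 232.5] hdg 1.438 dock x,y -4.6 -0.1 tool in carrier -71.0 0.3
```

View pics/w9.png

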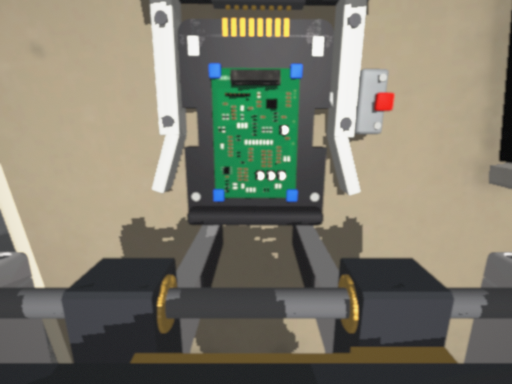

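The front edge is just short of the housing at row 10, and the tab at (384,102) is held outward. I'll take the last few millimetres in small steps.

servo_tool(plan=[[50,0.001,0,0,0,0,0],[50,0.001,0,0,0,0,0],[50,0.001,0,0,0,0,0],[50,0.001,0,0,0,0,0],[50,0,0,0,0,0,0],[50,0,0,0,0,0,0],[50,0,0,0,0,0,0],[50,0,0,0,0,0,0]])

```text
time_s: 19.35
ee_pos: [0.5413, 0.166, -0.0153]
eef_rot: [-3.142, -0.0, 1.441]
force: [0.2, -1.1, -0.8]
grip_width: 0.0469
grip_force: 0.5
```

```bash
cat > tab.py <<'E'
from h import *
a=cam('wrist');hsv=cv2.cvtColor(a['pixels'],cv2.COLOR_RGB2HSV);v,u=np.mgrid[:384,:512]
m=((hsv[:,:,0]<6)|(hsv[:,:,0]>174))&(hsv[:,:,1]>180)&(hsv[:,:,2]>120)&(u>330)&(v<200)
p=ray(a,u[m].mean(),v[m].mean(),.026);d=p[:2]*1000-[551,237];t=1.436
print('tab px',u[m].mean().round(1),v[m].mean().round(1),'dock',(d@[np.cos(t),np.sin(t)]).round(1),(d@[-np.sin(t),np.cos(t)]).round(1))
E
python3 wp.py | tail -2; python3 tab.py
```

```text
[ 0.5413  0.166  -0.0153] 1.441 [-0.7 -0.8 -1.1] 19.4
carrier [551.  236.4] hdg 1.438 dock x,y -0.6 -0.1 tool in carrier -71.1 0.3
tab px 383.0 108.8 dock 8.1 -72.3
```

servo_tool(plan=[[50,0.001,0,0,0,0,0],[50,0.001,0,0,0,0,0],[50,0.001,0,0,0,0,0],[50,0.001,0,0,0,0,0],[50,0,0,0,0,0,0],[50,0,0,0,0,0,0],[50,0,0,0,0,0,0],[50,0,0,0,0,0,0]])

```text
time_s: 20.45
ee_pos: [0.5419, 0.1698, -0.0154]
eef_rot: [3.142, 0.0, 1.441]
force: [1.9, -4.8, -1.3]
grip_width: 0.0473
grip_force: 2.5
```

```bash
python3 wp.py | tail -2; python3 tab.py
```

```text
[ 0.5419  0.1698 -0.0153] 1.441 [ 0.2 -5.3 -0.6] 20.5
carrier [551.6 240.1] hdg 1.437 dock x,y 3.2 -0.2 tool in carrier -71.0 0.2
tab px 381.9 115.7 dock 8.2 -72.2
```

Contact springs are engaged (about 5 N) and the latch is still held back. I'll go on.

servo_tool(plan=[[50,0.001,0,0,0,0,0],[50,0.001,0,0,0,0,0],[50,0.001,0,0,0,0,0],[50,0,0,0,0,0,0],[50,0,0,0,0,0,0],[50,0,0,0,0,0,0],[50,0,0,0,0,0,0],[50,0,0,0,0,0,0]])

```text
time_s: 21.55
ee_pos: [0.5423, 0.1728, -0.0154]
eef_rot: [3.141, 0.0, 1.441]
force: [0.8, -5.5, 0.4]
grip_width: 0.0474
grip_force: 2.4
```

```bash
python3 wp.py | tail -2; python3 tab.py
```

```text
[ 0.5423  0.1728 -0.0153] 1.441 [ 1.  -4.3 -1. ] 21.6
carrier [551.9 243.2] hdg 1.439 dock x,y 6.2 -0.1 tool in carrier -71.1 0.3
tab px 372.1 121.4 dock 8.0 -67.1
```

The tab snapped in, from -72 to -67. I'll press about 1 mm more to seat it fully, then back off.

servo_tool(plan=[[50,0.001,0,0,0,0,0],[50,0.0005,0,0,0,0,0],[50,0,0,0,0,0,0],[50,0,0,0,0,0,0],[50,-0.004,0,0,0,0,0],[50,-0.008,0,0,0,0,0],[50,-0.02,0,0,0,0,0],[50,0,0,0,0,0,0]])

```text
time_s: 22.65
ee_pos: [0.5381, 0.1412, -0.0153]
eef_rot: [-3.141, -0.0, 1.439]
force: [-0.3, 1.2, 0.4]
grip_width: 0.0469
grip_force: 0.0
```

```bash
python3 wp.py | tail -2; python3 tab.py
```

```text
[ 0.5383  0.1419 -0.0152] 1.439 [ 0.7 -0.5 -0.1] 22.7
carrier [551.7 241.7] hdg 1.437 dock x,y 4.8 -0.1 tool in carrier -100.7 -0.0
tab px 377.5 62.0 dock 8.0 -67.0
```

The carrier sprang back about 2 mm and stays latched. Now I'll lift, shut the fingers and head for the button.

servo_tool(plan=[[0,0,0,-0.04,0,0,0],[0,0,0,-0.04,0,0,0],[0,0,0,-0.035,0,0,0],[0,0.03,0,0,0,0,0],[0,0.03,0,0,0,0,0],[0,0.03,0,0,0,0,0],[0,0.03,0,0,0,0,0],[0,0,0,0,0,0,0]])

```text
time_s: 23.75
ee_pos: [0.5535, 0.2633, 0.0993]
eef_rot: [-3.141, -0.0, 1.443]
force: [1.1, 0.2, -0.1]
grip_width: 0.0005
grip_force: 0.0
```

```bash
python3 - <<'E'
from h import *
a=cam('wrist','w10.png');hsv=cv2.cvtColor(a['pixels'],cv2.COLOR_RGB2HSV)
C=cloud(a);H=hsv[:,:,0].astype(int)
m=((H>50)&(H<75)&(hsv[:,:,1]>150)&(hsv[:,:,2]>90)&(C[:,:,2]>.05)).astype(np.uint8)
k,l,s,c=cv2.connectedComponentsWithStats(m)
for i in range(1,k):
    if s[i,4]>80: z=np.median(C[l==i][:,2]);print(s[i],c[i].round(1),'z',z.round(4),ray(a,*c[i],z).round(4))
o=ctrl.get_obs();print(o['ee_pos'],o['eef_rot'],o['grip_width'])
t=cam('top');T=cloud(t);q=T[(T[:,:,2]>.15)&(T[:,:,1]>.2)&(T[:,:,1]<.45)&(T[:,:,0]>.64)];print('case min x',np.percentile(q[:,0],1))
E
```

```text
[244 109  31  33 700] [258.8 126.4] z 0.0763 [0.5654 0.3313 0.0763]
[0.55354577 0.26212512 0.09934487] [-3.14128206e+00  2.23428282e-04  1.44225722e+00] 0.00028580416320348633
case min x 0.6982052178206848
```

servo_tool(plan=[[0,0.025,0.001,0,0,0,0],[0,0.025,0.001,0,0,0,0],[0,0.02,0.001,0,0,0,0],[0,0,0,0.012,0,0,0],[0,0,0,0.012,0,0,0],[0,0,0,0.01,0,0,0],[0,0,0,0.006,0,0,0],[0,0,0,0,0,0,0]])

```text
time_s: 24.85
ee_pos: [0.5658, 0.3303, 0.0592]
eef_rot: [-3.141, 0.0, 1.441]
force: [0.8, 0.4, 0.7]
grip_width: 0.0007
grip_force: 0.0
```

servo_tool(plan=[[0,0,0,0.002,0,0,0],[0,0,0,0.002,0,0,0],[0,0,0,0.001,0,0,0],[0,0,0,0.001,0,0,0],[0,0,0,0.001,0,0,0],[0,0,0,0.001,0,0,0],[0,0,0,0.001,0,0,0],[0,0,0,0,0,0,0]])

```text
time_s: 25.85
ee_pos: [0.5659, 0.3306, 0.0506]
eef_rot: [-3.141, 0.0, 1.441]
force: [-0.6, 0.1, -0.4]
grip_width: 0.0007
grip_force: 0.0
```

servo_tool(plan=[[0,0,0,0.001,0,0,0],[0,0,0,0.001,0,0,0],[0,0,0,0.001,0,0,0],[0,0,0,0.001,0,0,0],[0,0,0,0,0,0,0],[0,0,0,0,0,0,0],[0,0,0,0,0,0,0],[0,0,0,0,0,0,0]])

```text
time_s: 26.85
ee_pos: [0.5659, 0.3306, 0.0467]
eef_rot: [3.142, -0.0, 1.441]
force: [-0.5, -0.7, 2.2]
grip_width: 0.0008
grip_force: 1.1
```

servo_tool(plan=[[0,0,0,0.001,0,0,0],[0,0,0,0.001,0,0,0],[0,0,0,0,0,0,0],[0,0,0,0,0,0,0],[0,0,0,0,0,0,0],[0,0,0,0,0,0,0],[0,0,0,0,0,0,0],[0,0,0,0,0,0,0]])

```text
time_s: 27.85
ee_pos: [0.5659, 0.3307, 0.0447]
eef_rot: [3.141, -0.0, 1.441]
force: [-1.1, 0.8, 2.8]
grip_width: 0.0008
grip_force: 1.7
```

servo_tool(plan=[[0,0,0,0.001,0,0,0],[0,0,0,0.001,0,0,0],[0,0,0,0,0,0,0],[0,0,0,0,0,0,0],[0,0,0,0,0,0,0],[0,0,0,0,0,0,0],[0,0,0,0,0,0,0],[0,0,0,0,0,0,0]])

```text
time_s: 28.85
ee_pos: [0.566, 0.3307, 0.0436]
eef_rot: [3.141, -0.0, 1.441]
force: [-3.6, -2.3, 12.2]
grip_width: 0.0006
grip_force: 6.0
```

The button is bottomed at 12 N. Now I'll let go and lift clear.

servo_tool(plan=[[0,0,0,0,0,0,0],[0,0,0,-0.004,0,0,0],[0,0,0,-0.01,0,0,0],[0,0,0,-0.02,0,0,0],[0,0,0,-0.03,0,0,0],[0,-0.03,0,-0.02,0,0,0],[0,-0.04,0,0,0,0,0],[0,-0.03,0,0,0,0,0]])

```text
time_s: 29.85
ee_pos: [0.5529, 0.2302, 0.1281]
eef_rot: [3.14, -0.001, 1.441]
force: [0.1, 1.0, 0.7]
grip_width: 0.0001
grip_force: 0.0
```

```bash
python3 wp.py | tail -2; python3 tab.py; python3 - <<'E'
from h import *
a=cam('wrist','w11.png')
E
```

```text
[0.5437 0.0958]]
[0.5528 0.2276 0.128 ] 1.439 [-0.5 -2.5  0.3] 29.9
tab px nan nan dock nan nantab.py:4: RuntimeWarning: Mean of empty slice.
  p=ray(a,u[m].mean(),v[m].mean(),.026);d=p[:2]*1000-[551,237];t=1.436
  ret = ret.dtype.type(ret / rcount)
tab.py:5: RuntimeWarning: Mean of empty slice.
  print('tab px',u[m].mean().round(1),v[m].mean().round(1),'dock',(d@[np.cos(t),np.sin(t)]).round(1),(d@[-np.sin(t),np.cos(t)]).round(1))
```

View pics/w11.png

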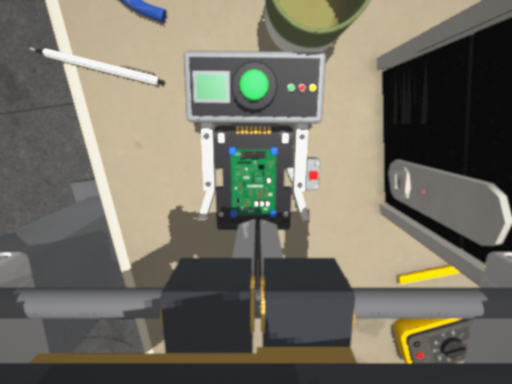

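The carrier is seated between the rails against the housing at (255,175). The latch tab at (313,175) is in, the button at (254,85) is up and the robot is clear, so I'll hand in.

```bash
python3 -c "
from station import ctrl; print(ctrl.hand_in())"
```

```text
the job is handed in; nothing more can be done
None
```

The carrier is home in the dock and held by the latch, the start button was pressed fully down and let go, and I handed the job in at about 30 s; no verdict came back.

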